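Find the warped cover plate by rocking it and lay it on the stand

TASK

One of the two look-alike cover plates on the flat steel surface plate is warped: find it by pressing down on the corner furthest from the handle, where the warped plate rocks, and hold it rocked down for a moment. Then lift that plate by its handle, lay it flat on the sloping bed of the grey stand, about in the middle, before letting go, and leave it lying there. Leave the sound plate and the small things round about where they are.

Things in the scene. Friction and masses are not known exactly. Their poses are not given: they have to be found in the camera images.
- surface_plate: dark flat steel surface plate, fixed, 150 mm (its x) by 226 mm (its y), 22 mm high. Origin: centre of its underside, on the table; its level top is 22 mm above.
- bed: bed of the grey sloping stand, fixed: a board 125 mm (x, up the slope) by 150 mm (y, level), sloping 30 degrees, low edge towards the robot. Origin: centre of the board's upper face, 66 mm above the table; z is square to that face, x points up the slope. Along the low edge (x = -62.5 to -56.5 mm) a lip stands 12 mm above the face; the other three sides are open.
- plate_a_handle (a point): centre of the ridge handle of one of two look-alike aluminium cover plates (0.25 to 0.5 kg). Plate axes, same at its three points: z up, y along the handle. The handle is 12 mm wide (x), 50 mm long (y), rises 26 mm from the plate's upper face; this point is 13 mm above that face, and at x = -10, y = -12 mm from the plate's middle (off centre).
- plate_a_mid (a point): middle of the upper face of the same plate, 14 mm above what it stands on: a slab 90 mm (x) by 92 mm (y), 6 mm thick, on four round feet 8 mm high, 14 mm across, at x = +-37, y = +-39 mm. One of the two plates, which one is not told, is warped: it lies level on three feet, and the foot at its corner furthest from the handle hangs 5 mm clear.
- plate_a_corner (a point): the place to press: on the upper face of the same plate over the foot furthest from the handle, at x = +37, y = +39 mm from the middle. Under a light press of 1 to 2 N here the warped plate rocks until this foot touches (the point sinks about 5 mm, the plate tilts about 5 degrees); let go, it rocks back. The sound plate stays put.
- plate_b_handle (a point): centre of the ridge handle of one of two look-alike aluminium cover plates (0.25 to 0.5 kg). Plate axes, same at its three points: z up, y along the handle. The handle is 12 mm wide (x), 50 mm long (y), rises 26 mm from the plate's upper face; this point is 13 mm above that face, and at x = -10, y = -12 mm from the plate's middle (off centre).
- plate_b_mid (a point): middle of the upper face of the same plate, 14 mm above what it stands on: a slab 90 mm (x) by 92 mm (y), 6 mm thick, on four round feet 8 mm high, 14 mm across, at x = +-37, y = +-39 mm. One of the two plates, which one is not told, is warped: it lies level on three feet, and the foot at its corner furthest from the handle hangs 5 mm clear.
- plate_b_corner (a point): the place to press: on the upper face of the same plate over the foot furthest from the handle, at x = +37, y = +39 mm from the middle. Under a light press of 1 to 2 N here the warped plate rocks until this foot touches (the point sinks about 5 mm, the plate tilts about 5 degrees); let go, it rocks back. The sound plate stays put.
- oiler: bystander, loose: oil bottle, 38 mm thick, 128 mm tall; origin at the centre of its underside. Leave it alone.
- tape_roll: bystander, loose: rolled tape measure, 49 mm across, 20 mm high; origin at the centre of its underside. Leave it alone.
- driver_amber: bystander, loose: screwdriver, 141 mm long, lying; origin at the centre of its underside. Leave it alone.
- beeswax: bystander, loose: round wax block, 39 mm across, 13 mm high; origin at the centre of its underside. Leave it alone.

How it is judged:
By the outcome, as a careful person would: the job done as asked, in the order asked, and still so for the second after the job is handed in, with the robot touching nothing.
It also fails if it takes over 51 s, if anything falls off the work surface, if the arm or the gripper's body presses on something with over 40 N, if the wrist force passes 120 N, or if a joint passes its speed limit or range.

ROBOT

A 7-joint arm with a two-finger parallel gripper is mounted at the origin on a cart in front of the work surface, level with it; the furniture and walls round the work are solid. World frame = base frame: x ahead of the robot, y to its left, z up, the work surface at z = 0. Lengths are in m, angles in rad, forces in N, time in s.
With the tool pointing down it reaches from about 0.425 to 0.875 m from the base axis. Payload 8.4 kg.
Tool frame: the origin (TCP) lies midway between the tips of the shut fingers; the grasp point (between the pads) lies 19 mm behind it; z points along the fingers, x is the direction in which the jaws open and shut, and the axes are right-handed (so a half turn about z gives the same grasp; the last joint's range is limited). The gripper opens to 87 mm and grips with 3 to 60 N. Pads are 19 mm wide; open, the fingers measure 117 mm over their backs; the gripper's body (75 mm by 190 mm) begins 51 mm behind the grasp point.
Start: joints at [1.219, 0.333, 0.04, 1.465, -0.013, 1.343, -0.059], TCP at [0.163, -0.629, 0.223] pointing down, gripper open.
Joint ranges: [-2.58, 2.58], [-0.38, 2.09], [-1.3, 1.39], [0.25, 2.4], [-1.5, 4.64], [0.08, 2.09], [-2.65, 2.65]. Speed limits (rad/s): [2.22, 2.22, 2.79, 2.79, 3.14, 3.14, 3.14].

INTERFACE

Orientations are given as [roll, pitch, yaw] about the fixed x, y, z axes, in that order (R = Rz(yaw) Ry(pitch) Rx(roll)).
In Python, from bench import readout, viewer, order gives the robot as it stands.
- The arm moves only by the shell command python3 -m pendant 'ROWS' [FORCE]. ROWS is JSON, a list of rows, each a list of 5 numbers: the shift along the world's x, y, z scaled (see below), then the turn about the world's z scaled (see below), then the closure, from 0 (fully open) to 1 (shut). A call has 1 to 8 rows; each row is the pose to reach, as a shift and turn from the pose measured when the call began; what a row does not reach only later rows make up. The controller multiplies each number of a shift by 1 m and each number of a turn by pi/2 rad. A row lasts 1/12 s, in which the tool goes at most 41.7 mm and 7.16 degrees, less where a joint would pass 70% of its speed; a pose out of reach is approached as far as the arm can. A call with a number of a shift or a turn outside -1 to 1 is refused whole. A call with a gripper value outside its range is refused whole. The fingers move at their own pace and stop on an object; FORCE is the grip in N (left out, the last holds). Time passes only in rows, so rows that repeat a pose let the fingers close. It gives the time, the measured TCP pose, the force and the opening at its end, in the units of the state.
- readout.read_state(): the state, without advancing time (a new reading comes with each control period).
- viewer.camera(name): name is "side" or "top"; returns the picture (384x512x3 uint8, blue, green, red); there is no depth.
- viewer.camera_info(name): a dict with "vertical_fov" (degrees; the focal length in pixels is half the picture's height over the tangent of half this angle, whatever the lens; pixels are square), "cx", "cy" (the principal point, pixels), "R" (3x3) and "t" (3): a world point X has camera coordinates R X + t. Camera axes: x right, y down, z forward; pixel columns grow to the right and rows downward; lengths in m; the calibration is good to about 2 mm. A picture is of the moment at which its call begins. camera_info takes no time and is no camera call.
- order.job_done(): hands the job in, once; it reports no verdict.
The state is a dict: "time_s": time; "qpos": joint angles; "qd": joint speeds; "joint_torque": joint torques, N m; "tool_pos": TCP position; "tcp_rot": TCP orientation; "wrist_force": force on the tool from outside, world axes, zero at the start; "moment": the same for the moment, N m; "opening": opening from 0.0 (shut) to 1.0 (fully open).
Only numpy, scipy, OpenCV 4.12 (cv2) and the standard library are available. Lean on these libraries where they do the work, as an engineer would, in place of code of your own. Each camera call takes 0.05 s, during which the arm holds its last target. There are 200 camera calls.

## Working session

There is one attempt and no reset: what is moved stays moved. The work goes in short steps, Python scripts to look and compute and a shell command to move; the robot and the scene stay as the last step left them, time stands still between calls to the robot, and variables do not carry over. Pictures are saved under pics/ and viewed, about 8 in all and at most 12, crops included, and the job is handed in when it is done.

```bash
mkdir -p pics; python3 - <<'E'
from bench import readout, viewer
import cv2,numpy as np
for n in("top","side"):
    cv2.imwrite(f"pics/{n}0.png",viewer.camera(n)); i=viewer.camera_info(n)
    print(n,i['vertical_fov'],i['cx'],i['cy'],np.round(i['R'],4).tolist(),np.round(i['t'],4).tolist())
s=readout.read_state();print(s)
E
ls
```

```text
top 50.35894298922164 258.80379808009735 192.07398441156516 [[-0.014, -0.9997, 0.02], [-0.98, 0.0097, -0.1986], [0.1984, -0.0223, -0.9799]] [-0.3547, 0.5062, 0.8447]
side 44.90816669749717 249.7343937661969 193.12754028861673 [[0.5608, 0.8278, -0.0127], [0.4898, -0.3441, -0.8011], [-0.6675, 0.443, -0.5984]] [0.0284, -0.3206, 1.5695]
{'time_s': 0.1, 'qpos': array([ 1.21882678,  0.33384562,  0.03986887,  1.46616758, -0.01340807,
        1.34329749, -0.05847824]), 'qd': array([-0.0005857 , -0.0015591 , -0.00177296, -0.0013683 , -0.00169447,
        0.00087925,  0.00111691]), 'joint_torque': array([ 5.26117001e-03, -6.57802248e+01,  1.34110115e+00, -4.04706395e+01,
       -5.94904181e-02,  4.09334642e-02,  3.74602416e-05]), 'tool_pos': array([ 0.16243257, -0.62894561,  0.22175214]), 'tcp_rot': array([ 3.14150486e+00,  1.44946383e-03, -1.31801812e+00]), 'wrist_force': array([ 0.88811327, -0.33076094, -0.24053191]), 'moment': array([ 0.00841178,  0.00642194, -0.03540749]), 'opening': 0.9982471895279774}
pics
```

View pics/top0.png

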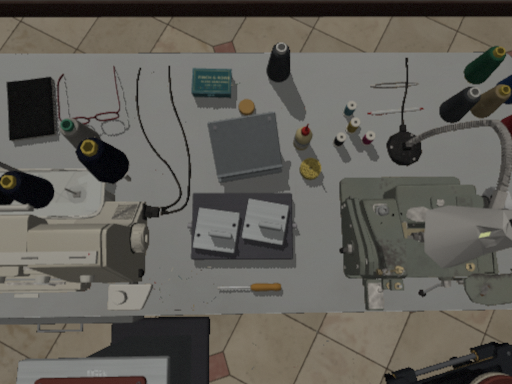

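View pics/side0.png

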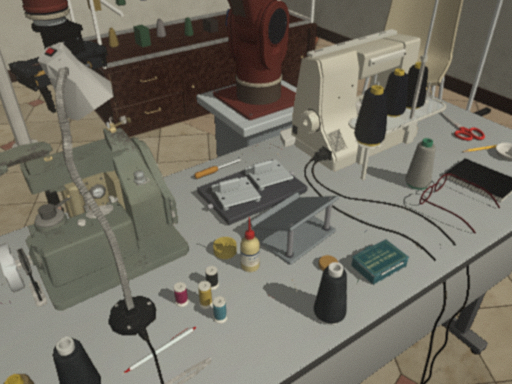

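```bash
cat > h.py <<'E'
import numpy as np, cv2
from bench import viewer, readout
def cam(n):
    i=viewer.camera_info(n); f=192/np.tan(np.radians(i['vertical_fov']/2))
    return np.array(i['R']),np.array(i['t']),f,i['cx'],i['cy']
def ray(n,u,v,z=None,p=None,nn=None):
    R,t,f,cx,cy=cam(n); d=R.T@np.array([(u-cx)/f,(v-cy)/f,1]); o=-R.T@t
    if nn is None: nn=np.array([0,0,1.]); p=np.array([0,0,z])
    return o+d*(nn@(p-o))/(nn@d)
def proj(n,X):
    R,t,f,cx,cy=cam(n); c=R@np.asarray(X)+t; return np.array([cx+f*c[0]/c[2],cy+f*c[1]/c[2]])
def crop(im,x0,x1,y0,y1,k,fn):
    cv2.imwrite(fn,cv2.resize(im[y0:y1,x0:x1],None,fx=k,fy=k,interpolation=cv2.INTER_CUBIC))
E
python3 - <<'E'
from h import *
print(viewer.camera_info("top").keys(), viewer.camera_info("top").get('lens'))
im=cv2.imread('pics/top0.png'); crop(im,185,300,185,265,6,'pics/c1.png')
for (u,v,z) in [(192,194,.022),(293,194,.022),(191,259,.022),(293,259,.022)]: print(ray('top',u,v,z).round(4))
g=cv2.cvtColor(im,cv2.COLOR_BGR2GRAY)
m=np.uint8(g>115)*0
# plates: bright low-saturation regions inside the dark steel plate
roi=np.zeros_like(g); roi[192:262,190:296]=1
for th in(100,120,140):
    m=np.uint8((g>th)&(roi>0)); m=cv2.morphologyEx(m,cv2.MORPH_CLOSE,np.ones((3,3)))
    for c in cv2.findContours(m,cv2.RETR_EXTERNAL,cv2.CHAIN_APPROX_NONE)[0]:
        if cv2.contourArea(c)>300: print(th,cv2.contourArea(c),cv2.minAreaRect(c),cv2.boxPoints(cv2.minAreaRect(c)).round(1).tolist())
E
```

```text
dict_keys(['vertical_fov', 'cx', 'cy', 'R', 't']) None
[ 0.5055 -0.2096  0.022 ]
[ 0.5032 -0.4395  0.022 ]
[ 0.3596 -0.2101  0.022 ]
[ 0.3567 -0.435   0.022 ]
100 1325.0 ((213.1496124267578, 233.01951599121094), (45.65673065185547, 47.59682083129883), 7.431407928466797) [[187.39999389648438, 253.6999969482422], [193.60000610351562, 206.5], [238.89999389648438, 212.39999389648438], [232.6999969482422, 259.6000061035156]]
100 1273.0 ((264.7281799316406, 221.040283203125), (40.95541000366211, 39.68098068237305), 10.007979393005371) [[241.10000610351562, 237.0], [248.0, 197.89999389648438], [288.29998779296875, 205.10000610351562], [281.3999938964844, 244.10000610351562]]
120 1170.0 ((215.45997619628906, 229.77999877929688), (40.44651412963867, 39.31514358520508), 8.130102157592773) [[192.6999969482422, 246.39999389648438], [198.1999969482422, 207.5], [238.3000030517578, 213.1999969482422], [232.6999969482422, 252.10000610351562]]
120 1138.0 ((264.6124267578125, 221.19631958007812), (40.20233917236328, 38.63827133178711), 10.007979393005371) [[241.5, 236.6999969482422], [248.1999969482422, 198.6999969482422], [287.79998779296875, 205.6999969482422], [281.1000061035156, 243.6999969482422]]
```

View pics/c1.png

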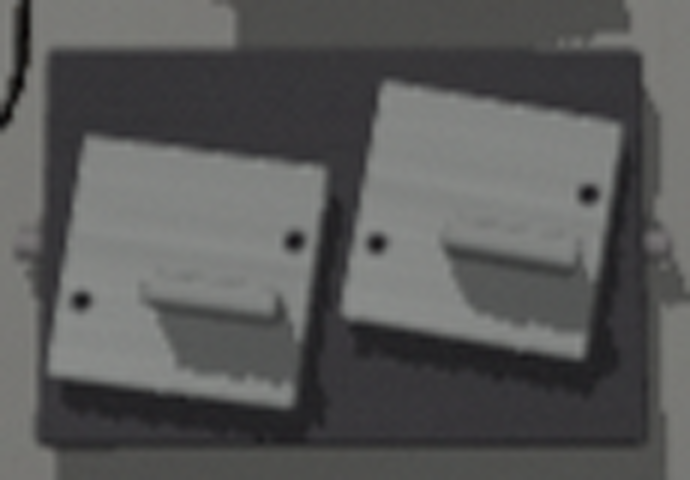

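```bash
python3 - <<'E'
from h import *
im=cv2.imread('pics/top0.png'); s=cv2.imread('pics/side0.png')
P={'L':[(83,135),(327,165),(295,408),(48,375)],'R':[(383,80),(622,122),(585,358),(342,318)]}
for k,c in P.items():
    w=np.array([ray('top',185+(x+.5)/6-.5,185+(y+.5)/6-.5,.036) for x,y in c])[:,:2]
    m=w.mean(0); yv=(w[0]-w[1]+w[3]-w[2])/2; xv=(w[0]-w[3]+w[1]-w[2])/2
    yaw=(np.arctan2(-yv[0],yv[1])+np.arctan2(xv[1],xv[0]))/2
    R=np.array([[np.cos(yaw),-np.sin(yaw)],[np.sin(yaw),np.cos(yaw)]])
    print(k,'mid',m.round(4),'size',np.linalg.norm(xv),np.linalg.norm(yv),'yaw deg',np.degrees(yaw),'corner',m+R@[.037,.039],'handle',m+R@[-.01,-.012])
# handle check
for k,c in {'L':[(147,284),(275,304)],'R':[(446,228),(575,255)]}.items():
    w=[ray('top',185+(x+.5)/6-.5,185+(y+.5)/6-.5,.062) for x,y in c]; print(k,'handle top',np.mean(w,0),np.linalg.norm(w[0]-w[1]))
a=cv2.resize(im[100:195,195:295],None,fx=4,fy=4,interpolation=cv2.INTER_CUBIC)
b=cv2.resize(s[180:275,235:345],None,fx=3.6,fy=4,interpolation=cv2.INTER_CUBIC)
cv2.imwrite('pics/c2.png',np.hstack([a,b]))
E
```

```text
L mid [ 0.4225 -0.2657] size 0.08939493469744249 0.09086571289388254 yaw deg -7.744949821271554 corner [ 0.46441645 -0.23203121] handle [ 0.41097225 -0.27623209]
R mid [ 0.4402 -0.3742] size 0.08930347900082694 0.0902657361196355 yaw deg -10.316777563815597 corner [ 0.48355944 -0.34246668] handle [ 0.4281857 -0.3842249]
L handle top [ 0.41083034 -0.27593857  0.062     ] 0.04612465539254989
R handle top [ 0.42834518 -0.38289714  0.062     ] 0.04716341173301932
```

View pics/c2.png

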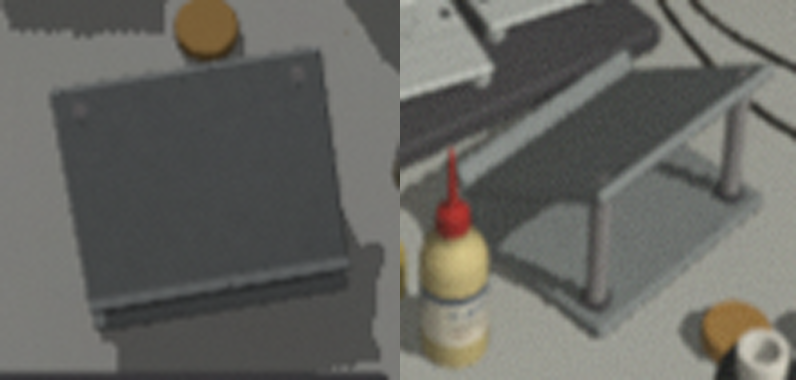

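```bash
python3 - <<'E'
from h import *
o=lambda x,y:(195+(x+.5)/4-.5,100+(y+.5)/4-.5)
hl=ray('top',*o(52,92),.0972);hr=ray('top',*o(320,50),.0972)
yv=hl-hr;yaw=np.arctan2(-yv[0],yv[1]);u=np.array([np.cos(yaw),np.sin(yaw)])
print('top edge len',np.linalg.norm(yv),'yaw',np.degrees(yaw),'centre',(hl+hr)[:2]/2-u*.0625*np.cos(np.pi/6))
a=ray('top',*o(90,303),.0451);b=ray('top',*o(346,262),.0451);yv=a-b
print('lip len',np.linalg.norm(yv),'yaw',np.degrees(np.arctan2(-yv[0],yv[1])),'centre',(a+b)[:2]/2+u*(.0625*np.cos(np.pi/6)+.006))
# side view check of high edge: corners (600,195),(768,68) in the crop
f=lambda x,y:(235+(x-400)/3.6,180+y/4)
print(ray('side',*f(600,195),.0972),ray('side',*f(768,68),.0972),hr,hl)
print('oiler tip',ray('top',307,127,.128), 'base',ray('top',302,145,0))
for n,p in(('machine edge',(340,200)),('machine low',(345,275))):print(n,ray('top',*p,.05))
E
python3 -m pendant '[[0.01,0.04,0,0.08,0],[0.02,0.08,0,0.16,0.5],[0.03,0.12,0,0.24,1],[0.04,0.16,0,0.32,1],[0.06,0.20,0,0.40,1],[0.09,0.22,0,0.48,1],[0.12,0.24,0,0.56,1],[0.15,0.26,0,0.64,1]]' 20
```

```text
top edge len 0.14747781771675086 yaw 9.09303282305626 centre [ 0.60585418 -0.33253696]
lip len 0.14578603633159337 yaw 8.878007238584448 centre [ 0.61349    -0.33069488]
[ 0.67432302 -0.39555615  0.0972    ] [ 0.65107781 -0.25457385  0.0972    ] [ 0.67095411 -0.39679514  0.0972    ] [ 0.64764702 -0.25117067  0.0972    ]
oiler tip [ 0.62477627 -0.46174849  0.128     ] base [ 0.62710029 -0.46721684  0.        ]
machine edge [ 0.48313819 -0.54027679  0.05      ]
machine low [ 0.32046871 -0.5422656   0.05      ]
time_s: 0.77
tool_pos: [0.3132, -0.3674, 0.222]
tcp_rot: [3.141, 0.001, -0.312]
wrist_force: [0.4, -1.0, -0.0]
opening: 0.556
```

```bash
python3 -m pendant '[[0.04,0.006,0,0.03,1],[0.08,0.012,-0.02,0.084,1],[0.12,0.018,-0.05,0.084,1],[0.155,0.025,-0.08,0.084,1],[0.170,0.025,-0.115,0.084,1],[0.170,0.025,-0.145,0.084,1],[0.170,0.025,-0.170,0.084,1],[0.170,0.025,-0.172,0.084,1]]'
```

```text
time_s: 1.43
tool_pos: [0.4803, -0.3397, 0.0439]
tcp_rot: [-3.138, 0.01, -0.179]
wrist_force: [-1.1, 0.1, -0.7]
opening: 0.017
```

```bash
python3 -m pendant '[[0.003,-0.002,0.001,0,1],[0.003,-0.002,0.001,0,1],[0.003,-0.002,0,0,1],[0.003,-0.002,-0.003,0,1]]'; python3 -m pendant '[[0,0,-0.002,0,1],[0,0,-0.004,0,1],[0,0,-0.004,0,1]]'
```

```text
time_s: 1.77
tool_pos: [0.4845, -0.3429, 0.0432]
tcp_rot: [-3.14, 0.006, -0.18]
wrist_force: [0.3, 0.3, 0.7]
opening: 0.002
time_s: 2.02
tool_pos: [0.4845, -0.3431, 0.0396]
tcp_rot: [-3.14, 0.006, -0.18]
wrist_force: [0.0, 0.1, -0.5]
opening: 0.007
```

```bash
for i in 1; do python3 -m pendant '[[0,0,-0.002,0,1],[0,0,-0.004,0,1],[0,0,-0.004,0,1]]'; python3 -m pendant '[[0,0,-0.0015,0,1],[0,0,-0.0015,0,1],[0,0,-0.0015,0,1]]'; done
```

```text
time_s: 2.27
tool_pos: [0.4847, -0.3434, 0.0365]
tcp_rot: [-3.141, 0.005, -0.18]
wrist_force: [-2.5, 1.7, 8.3]
opening: 0.01
time_s: 2.52
tool_pos: [0.4847, -0.3433, 0.0363]
tcp_rot: [-3.141, 0.005, -0.18]
wrist_force: [-5.8, 3.3, 14.2]
opening: 0.003
```

R stays firm (14 N at 36 mm), so it is sound; now the left plate.

```bash
python3 -m pendant '[[0,0,0.015,0,1],[0,0,0.03,0,1],[-0.005,0.03,0.03,0.01,1],[-0.012,0.065,0.03,0.028,1],[-0.020,0.1,0.025,0.028,1],[-0.020,0.111,0.015,0.028,1],[-0.020,0.111,0.010,0.028,1],[-0.020,0.111,0.008,0.028,1]]';python3 -m pendant '[[0,0,-0.001,0,1],[0,0,-0.003,0,1],[0,0,-0.004,0,1],[0,0,-0.004,0,1]]'
```

```text
time_s: 3.18
tool_pos: [0.4644, -0.2321, 0.0436]
tcp_rot: [-3.141, 0.006, -0.135]
wrist_force: [-0.2, -1.1, 0.1]
opening: 0.006
time_s: 3.52
tool_pos: [0.4644, -0.2329, 0.0394]
tcp_rot: [-3.141, 0.006, -0.136]
wrist_force: [-0.0, -0.6, -0.2]
opening: 0.0
```

```bash
python3 -m pendant '[[0,0,-0.0015,0,1],[0,0,-0.003,0,1],[0,0,-0.0045,0,1],[0,0,-0.0045,0,1]]'; python3 -m pendant '[[0,0,-0.001,0,1],[0,0,-0.002,0,1],[0,0,-0.002,0,1],[0,0,-0.002,0,1]]'
```

```text
time_s: 3.85
tool_pos: [0.4645, -0.2331, 0.0348]
tcp_rot: [-3.141, 0.006, -0.136]
wrist_force: [0.8, -0.4, 0.5]
opening: 0.005
time_s: 4.18
tool_pos: [0.4647, -0.2329, 0.0329]
tcp_rot: [-3.141, 0.006, -0.136]
wrist_force: [1.5, -0.3, 1.5]
opening: 0.007
```

```bash
python3 -m pendant '[[0,0,-0.001,0,1],[0,0,-0.001,0,1],[0,0,-0.001,0,1]]'; python3 -m pendant '[[0,0,-0.0005,0,1],[0,0,-0.0005,0,1],[0,0,-0.0005,0,1],[0,0,-0.0005,0,1],[0,0,-0.0005,0,1],[0,0,-0.0005,0,1],[0,0,-0.0005,0,1],[0,0,-0.0005,0,1]]'
python3 - <<'E'
from h import *
crop(viewer.camera('side'),180,320,140,230,5,'pics/c3.png')
E
```

```text
time_s: 4.43
tool_pos: [0.465, -0.2329, 0.0324]
tcp_rot: [-3.141, 0.005, -0.136]
wrist_force: [-1.6, 1.6, 7.0]
opening: 0.004
time_s: 5.1
tool_pos: [0.465, -0.2329, 0.0324]
tcp_rot: [3.142, 0.005, -0.136]
wrist_force: [-1.9, 0.6, 6.9]
opening: 0.007
```

View pics/c3.png

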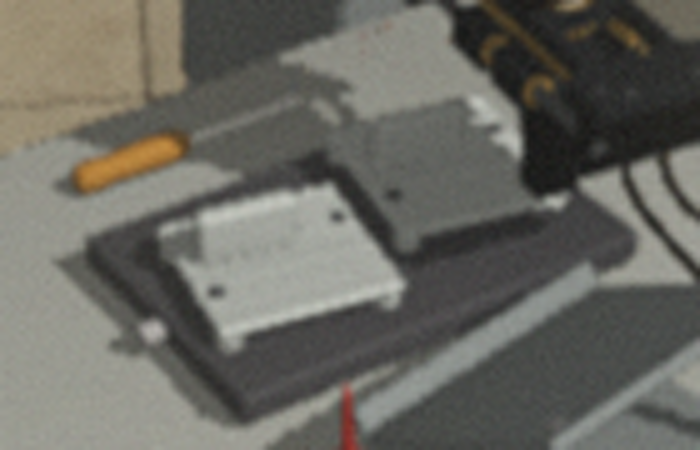

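```bash
python3 -m pendant '[[0,0,-0.0003,0,1],[0,0,-0.0003,0,1],[0,0,-0.0003,0,1],[0,0,-0.0003,0,1],[0,0,-0.0003,0,1],[0,0,-0.0003,0,1],[0,0,-0.0003,0,1],[0,0,-0.0003,0,1]]'; python3 -m pendant '[[0,0,0.006,0,1],[0,0,0.03,0,1],[0,0,0.055,0,1],[-0.02,-0.015,0.065,0,0.5],[-0.045,-0.035,0.065,0,0.5],[-0.054,-0.043,0.065,0,0.5],[-0.054,-0.043,0.065,0,0.5],[-0.054,-0.043,0.065,0,0.5]]'
python3 - <<'E'
from h import *
crop(viewer.camera('top'),170,310,170,290,5,'pics/c4.png')
E
```

```text
time_s: 5.82
tool_pos: [0.4649, -0.2329, 0.0324]
tcp_rot: [3.141, 0.005, -0.136]
wrist_force: [-1.1, 1.7, 6.0]
opening: 0.002
time_s: 6.48
tool_pos: [0.4105, -0.2763, 0.0977]
tcp_rot: [3.141, 0.005, -0.137]
wrist_force: [0.4, 0.4, 1.1]
opening: 0.298
```

View pics/c4.png

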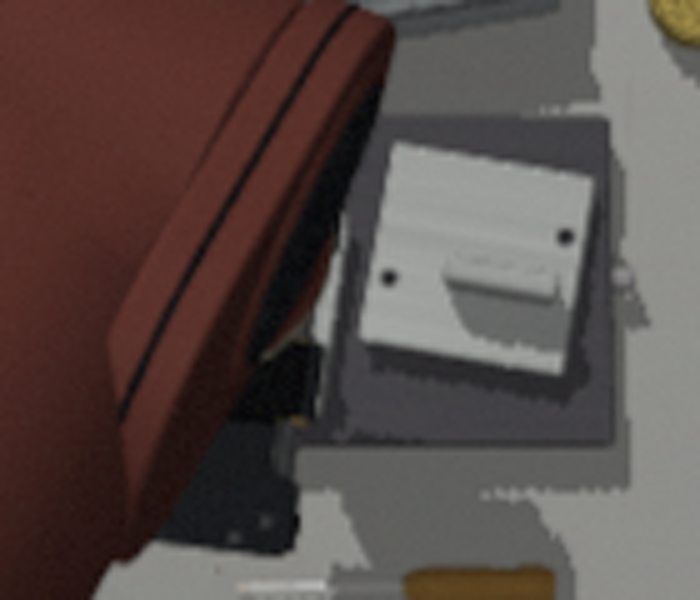

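```bash
python3 -m pendant '[[0,0,-0.005,0,0.5],[0,0,-0.025,0,0.5],[0,0,-0.045,0,0.5],[0,0,-0.054,0,0.5],[0,0,-0.056,0,0.5],[0,0,-0.056,0,0.5]]'; python3 -m pendant '[[0,0,0,0,0.7],[0,0,0,0,0.8],[0,0,0,0,0.9],[0,0,0,0,1],[0,0,0,0,1],[0,0,0,0,1]]' 35; 
```

```text
time_s: 7.03
tool_pos: [0.4113, -0.2747, 0.0411]
tcp_rot: [-3.14, 0.007, -0.135]
wrist_force: [0.6, 0.9, 0.1]
opening: 0.5
time_s: 7.53
tool_pos: [0.4108, -0.2748, 0.0413]
tcp_rot: [-3.141, 0.007, -0.135]
wrist_force: [1.8, -2.2, 2.5]
opening: 0.139
```

```bash
python3 -m pendant '[[0,0,0.004,0,1],[0,0,0.012,0,1],[0,0,0.025,0,1],[0,0,0.045,0,1],[0,0,0.065,0,1],[0,0,0.085,0,1],[0,0,0.1,0,1],[0,0,0.1,0,1]]'
python3 - <<'E'
from h import *
crop(viewer.camera('side'),180,320,120,230,5,'pics/c5.png')
E
```

```text
time_s: 8.2
tool_pos: [0.4125, -0.2756, 0.1449]
tcp_rot: [3.14, 0.003, -0.135]
wrist_force: [1.3, -0.1, -3.4]
opening: 0.13
```

View pics/c5.png

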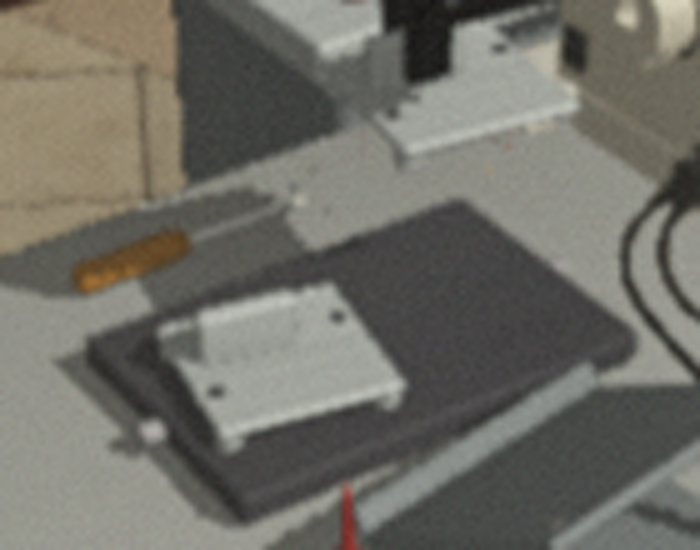

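```bash
python3 -m pendant '[[0.01,0,0.01,-0.03,1],[0.03,-0.01,0.02,-0.08,1],[0.05,-0.015,0.025,-0.14,1],[0.075,-0.02,0.025,-0.21,1],[0.10,-0.03,0.025,-0.28,1],[0.12,-0.035,0.025,-0.35,1],[0.14,-0.04,0.025,-0.42,1],[0.15,-0.045,0.025,-0.48,1]]';python3 -m pendant '[[0.005,0,0,-0.06,1],[0.01,-0.003,0,-0.13,1],[0.015,-0.005,-0.005,-0.2,1],[0.02,-0.006,-0.01,-0.26,1],[0.02,-0.006,-0.02,-0.31,1],[0.02,-0.006,-0.03,-0.334,1],[0.02,-0.006,-0.035,-0.334,1],[0.02,-0.006,-0.035,-0.334,1]]'
```

```text
time_s: 8.92
tool_pos: [0.5633, -0.3194, 0.1655]
tcp_rot: [3.141, 0.007, -0.893]
wrist_force: [-1.4, 1.4, -2.9]
opening: 0.139
time_s: 9.58
tool_pos: [0.5819, -0.3246, 0.1276]
tcp_rot: [3.137, 0.01, -1.416]
wrist_force: [-0.4, 0.1, -2.4]
opening: 0.137
```

```bash
python3 -m pendant '[[0.001,-0.002,-0.006,0,1],[0.001,-0.002,-0.012,0,1],[0.001,-0.002,-0.018,0,1],[0.001,-0.002,-0.022,0,1],[0.001,-0.002,-0.022,0,1]]' 15;python3 -m pendant '[[0,0,-0.003,0,1],[0,0,-0.006,0,1],[0,0,-0.009,0,1],[0,0,-0.012,0,1],[0,0,-0.012,0,1]]'
```

```text
time_s: 10.0
tool_pos: [0.5825, -0.3267, 0.1047]
tcp_rot: [3.137, 0.01, -1.416]
wrist_force: [-0.4, 0.1, -3.2]
opening: 0.134
time_s: 10.42
tool_pos: [0.5804, -0.328, 0.0922]
tcp_rot: [3.133, 0.01, -1.418]
wrist_force: [-7.4, -2.4, 1.5]
opening: 0.138
```

```bash
python3 - <<'E'
from h import *
crop(viewer.camera('side'),225,355,150,270,5,'pics/c6.png')
E
```

```text
(no output)
```

View pics/c6.png

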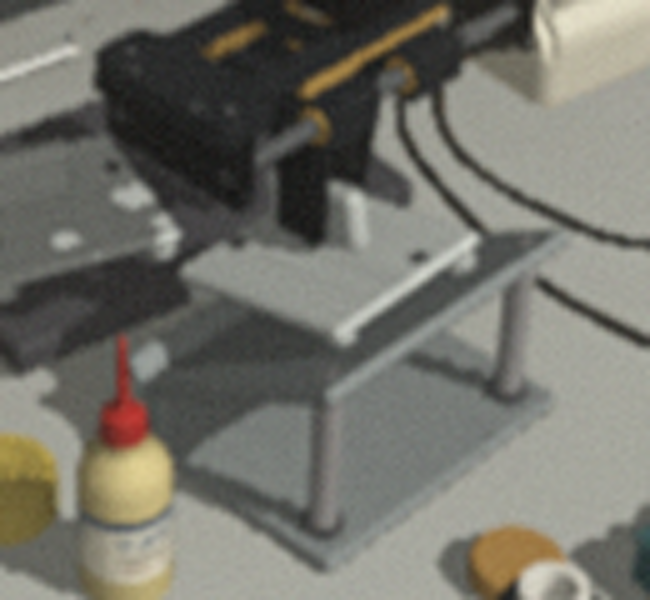

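```bash
python3 -m pendant '[[0.002,0.001,-0.003,0,1],[0.002,0.001,-0.006,0,1],[0.002,0.001,-0.008,0,1],[0.002,0.001,-0.008,0,1]]' 12;python3 -m pendant '[[0.001,0.001,-0.002,0,1],[0.001,0.001,-0.004,0,1],[0.001,0.001,-0.005,0,1],[0.001,0.001,-0.005,0,1]]'
```

```text
time_s: 10.8
tool_pos: [0.5803, -0.3283, 0.0838]
tcp_rot: [3.13, 0.009, -1.419]
wrist_force: [-7.6, -1.4, 1.4]
opening: 0.135
time_s: 11.13
tool_pos: [0.5799, -0.328, 0.0785]
tcp_rot: [3.127, 0.009, -1.42]
wrist_force: [-6.4, -1.4, -0.1]
opening: 0.14
```

```bash
python3 -m pendant '[[0.001,0.001,-0.0015,0,1],[0.001,0.001,-0.003,0,1],[0.001,0.001,-0.003,0,1]]';python3 -m pendant '[[0.001,0.001,-0.001,0,1],[0.001,0.001,-0.002,0,1],[0.001,0.001,-0.002,0,1]]'
python3 - <<'E'
from h import *
crop(viewer.camera('side'),225,355,150,270,5,'pics/c7.png')
E
```

```text
time_s: 11.38
tool_pos: [0.5797, -0.3274, 0.0752]
tcp_rot: [3.125, 0.01, -1.42]
wrist_force: [-5.5, -0.4, 0.3]
opening: 0.139
time_s: 11.63
tool_pos: [0.5796, -0.327, 0.0736]
tcp_rot: [3.124, 0.009, -1.42]
wrist_force: [-6.5, -0.7, 1.2]
opening: 0.136
```

View pics/c7.png

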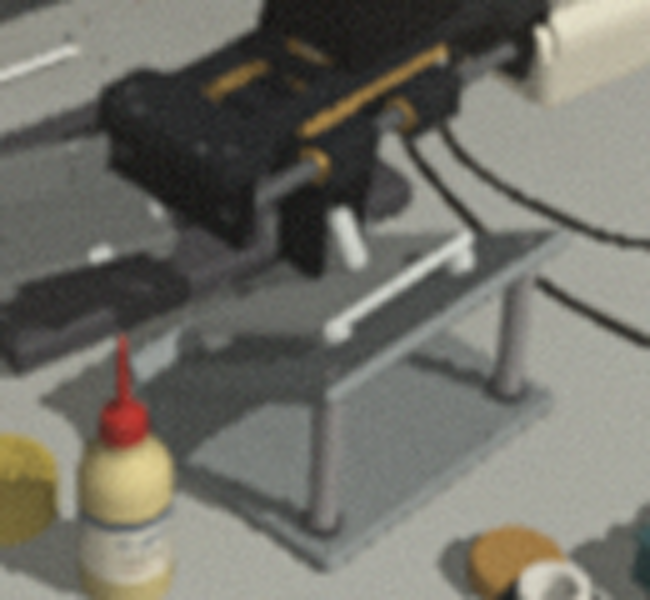

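```bash
python3 -m pendant '[[0.001,0,-0.001,0,1],[0.001,0,-0.002,0,1],[0.001,0,-0.002,0,1]]';python3 -m pendant '[[0.001,0,-0.001,0,1],[0.001,0,-0.002,0,1],[0.001,0,-0.002,0,1]]'
```

```text
time_s: 11.93
tool_pos: [0.5797, -0.327, 0.0734]
tcp_rot: [3.122, 0.01, -1.421]
wrist_force: [-11.5, 3.6, 13.1]
opening: 0.134
time_s: 12.18
tool_pos: [0.5797, -0.3269, 0.0733]
tcp_rot: [3.121, 0.01, -1.421]
wrist_force: [-11.9, 4.6, 15.2]
opening: 0.141
```

```bash
python3 -m pendant '[[0,0,0.0003,0,1],[0,0,0.0006,0,1],[0,0,0.0006,0,1],[0,0,0.0006,0,1]]' 8
python3 - <<'E'
from h import *
crop(viewer.camera('side'),250,355,180,270,6,'pics/c8.png')
E
```

```text
time_s: 12.52
tool_pos: [0.5801, -0.3269, 0.074]
tcp_rot: [3.122, 0.009, -1.421]
wrist_force: [-0.4, -0.4, -1.3]
opening: 0.132
```

View pics/c8.png

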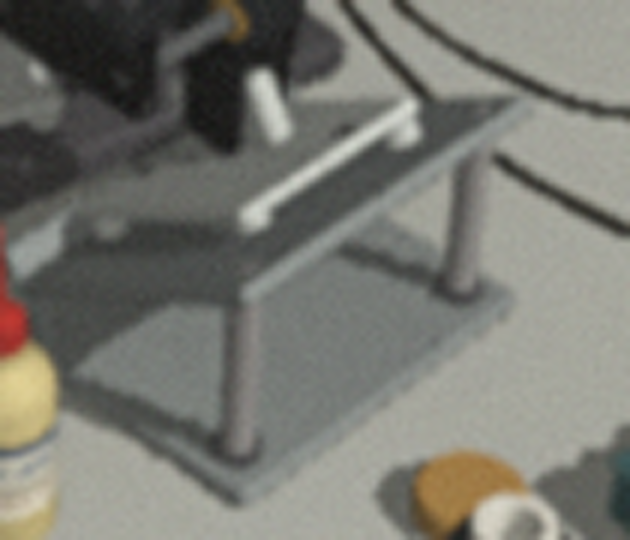

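```bash
python3 - <<'E'
from h import *
b=np.radians(9);s,c=.5,np.cos(np.pi/6)
Rz=np.array([[np.cos(b),-np.sin(b),0],[np.sin(b),np.cos(b),0],[0,0,1]])
R=Rz@np.array([[c,0,-s],[0,1,0],[s,0,c]]); o=np.array([.609,-.3325,.066])
f=lambda x,y:(250+x/6,180+y/6)
for n,p,h in(('plate low',(240,207),.014),('plate high',(412,97),.014),('bed low',(242,288),0),('bed high',(525,98),0)):
    print(n,(R.T@(ray('side',*f(*p),p=o+R[:,2]*h,nn=R[:,2])-o)*1000).round(1))
E
```

```text
plate low [ 35.4 -40.6  14. ]
plate high [36.3 46.  14. ]
bed low [ 60.  -70.2   0. ]
bed high [59.7 74.1  0. ]
```

```bash
python3 - <<'E'
from h import *
b=np.radians(9);s,c=.5,np.cos(np.pi/6)
Rz=np.array([[np.cos(b),-np.sin(b),0],[np.sin(b),np.cos(b),0],[0,0,1]])
R=Rz@np.array([[c,0,-s],[0,1,0],[s,0,c]]); o=np.array([.611,-.332,.066])
for k in(.079,.084,.089): print('pivot in bed',(R.T@(np.array([.580,-.327,k])-o)*1000).round(1))
im=cv2.resize(viewer.camera('side')[170:270,240:355],None,fx=6,fy=6,interpolation=cv2.INTER_CUBIC)
g=cv2.createCLAHE(4,(4,4)); im=cv2.merge([g.apply(x) for x in cv2.split(im)])
def dot(p,col):
    u,v=proj('side',o+R@(np.array(p)/1000)); cv2.circle(im,(int((u-240)*6),int((v-170)*6)),4,col,-1)
mx,my=-8,1
for x in(-46,46):
    for y in(-45,45): dot((mx+x,my+y,14),(0,0,255))
for x in(-39,39):
    for y in(-37,37): dot((mx+x,my+y,0),(0,255,255))
for x in(-62.5,62.5):
    for y in(-75,75): dot((x,y,0),(0,255,0))
for y in(-75,75): dot((-56.5,y,12),(255,0,0))
cv2.imwrite('pics/c9.png',im)
E
```

```text
pivot in bed [-19.3   9.8  26.2]
pivot in bed [-16.8   9.8  30.5]
pivot in bed [-14.3   9.8  34.8]
```

View pics/c9.png

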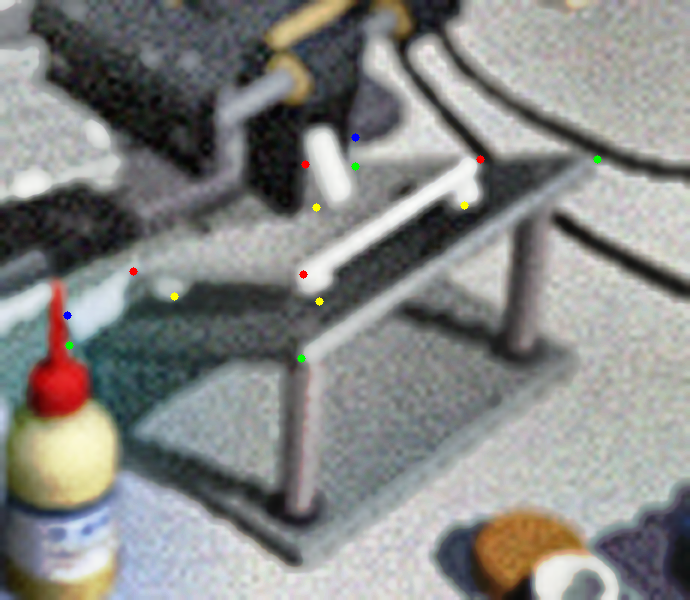

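Plate lies flat (warped foot clear) but about 8 mm low of the middle; I'll slide it up the slope while still gripped.

```bash
python3 -m pendant '[[0,0,0.000,0,1],[0,0,0.000,0,1],[0.001,0,0.001,0,1],[0.003,0.0005,0.0025,0,1],[0.005,0.001,0.004,0,1],[0.007,0.001,0.005,0,1],[0.008,0.001,0.005,0,1],[0.008,0.001,0.005,0,1]]' 25;python3 -m pendant '[[0,0,-0.0005,0,1],[0,0,-0.001,0,1],[0,0,-0.0015,0,1],[0,0,-0.0015,0,1]]' 12
```

```text
time_s: 13.28
tool_pos: [0.5886, -0.3257, 0.0791]
tcp_rot: [3.122, 0.01, -1.42]
wrist_force: [-0.3, 1.2, -1.8]
opening: 0.132
time_s: 13.62
tool_pos: [0.5886, -0.3257, 0.0787]
tcp_rot: [3.122, 0.009, -1.42]
wrist_force: [-4.6, 2.7, 7.0]
opening: 0.137
```

```bash
python3 -m pendant '[[0,0,0.0003,0,1],[0,0,0.0003,0,1],[0,0,0.0003,0,1]]' 5; python3 -m pendant '[[0,0,0,0,0.8],[0,0,0,0,0.65],[0,0,0,0,0.55],[0,0,0,0,0.5],[0,0,0,0,0.5],[0,0,0,0,0.5]]';python3 -m pendant '[[0,0,0.01,0,0.5],[0,0,0.03,0,0.5],[0,0,0.06,0,0.5],[0,0,0.09,0,0.5],[-0.03,0.01,0.12,0,0.5],[-0.07,0.03,0.14,0,0.5],[-0.11,0.05,0.15,0,0.5],[-0.15,0.08,0.15,0,0.5]]';python3 -m pendant '[[-0.03,0.04,0,0,0.5],[-0.03,0.08,0,0,0.5],[-0.03,0.12,0,0,0.5],[-0.03,0.15,0,0,0.5],[-0.03,0.15,0,0,0.5]]'
python3 - <<'E'
from h import *
a=viewer.camera('top'); b=viewer.camera('side')
A=cv2.resize(a[95:270,185:320],None,fx=3,fy=3,interpolation=cv2.INTER_CUBIC)
B=cv2.resize(b[140:280,180:310+45],None,fx=2.25,fy=3.75,interpolation=cv2.INTER_CUBIC)
cv2.imwrite('pics/c10.png',np.hstack([A,B[:525]])); cv2.imwrite('pics/topF.png',a);cv2.imwrite('pics/sideF.png',b)
E
```

```text
time_s: 13.87
tool_pos: [0.5886, -0.3258, 0.079]
tcp_rot: [3.122, 0.009, -1.421]
wrist_force: [-0.2, -0.2, -0.2]
opening: 0.14
time_s: 14.37
tool_pos: [0.5887, -0.3259, 0.0791]
tcp_rot: [3.123, 0.009, -1.421]
wrist_force: [-1.5, 0.4, 1.1]
opening: 0.464
time_s: 15.03
tool_pos: [0.4552, -0.2584, 0.2308]
tcp_rot: [3.126, 0.006, -1.422]
wrist_force: [0.7, 0.3, 0.3]
opening: 0.501
time_s: 15.45
tool_pos: [0.4254, -0.1035, 0.2323]
tcp_rot: [3.128, 0.005, -1.415]
wrist_force: [-0.0, 1.4, -0.0]
opening: 0.133
```

View pics/c10.png

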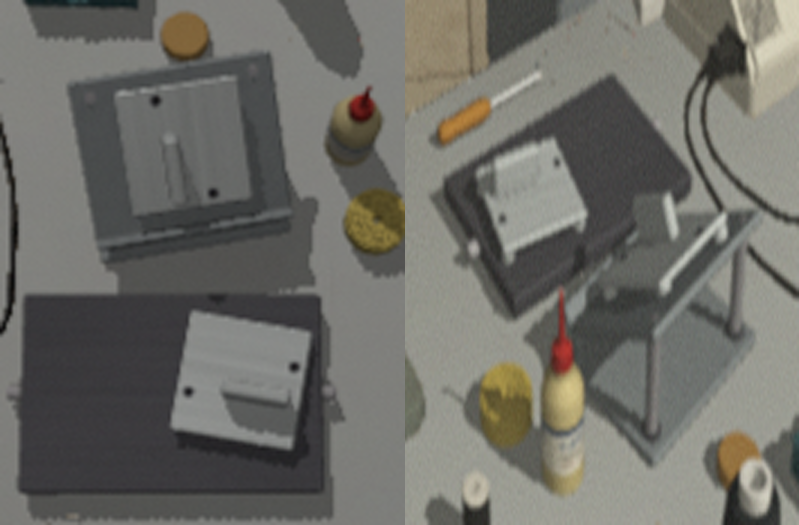

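```bash
python3 -m pendant '[[0,-0.02,0,0,0.5],[0,-0.05,0,0,0.5],[0,-0.08,0.02,0,0.5],[0,-0.11,0.04,0,0.5],[0,-0.12,0.04,0,0.5],[0,-0.12,0.04,0,0.5],[0,-0.12,0.04,0,0.5],[0,-0.12,0.04,0,0.5]]'
python3 - <<'E'
from h import *
b=np.radians(9);s,c=.5,np.cos(np.pi/6)
Rz=np.array([[np.cos(b),-np.sin(b),0],[np.sin(b),np.cos(b),0],[0,0,1]])
R=Rz@np.array([[c,0,-s],[0,1,0],[s,0,c]]); o=np.array([.611,-.332,.066])
q=np.array([R.T@(ray('top',185+(x+.5)/3-.5,95+(y+.5)/3-.5,p=o+R[:,2]*.014,nn=R[:,2])-o)*1000 for x,y in[(115,92),(238,77),(252,203),(135,215)]])
print(q.round(1),'mid',q.mean(0).round(1))
a=cv2.imread('pics/topF.png');z=cv2.imread('pics/top0.png');n=viewer.camera('top')
print('change since last (stand)',cv2.absdiff(a,n)[110:185,205:285].mean(),'sound plate vs start',cv2.absdiff(z,a)[197:250,243:290].mean(), 'bystanders vs start',[cv2.absdiff(z,a)[v-12:v+12,u-14:u+14].mean().round(1) for u,v in((247,106),(303,137),(311,169),(265,287))])
st=readout.read_state();print(st['wrist_force'],st['opening'],st['tool_pos'],st['time_s'])
crop(n,90,330,90,300,2.5,'pics/c11.png')
E
```

```text
time_s: 16.22
tool_pos: [0.4251, -0.2279, 0.2706]
tcp_rot: [3.126, 0.007, -1.42]
wrist_force: [0.4, 0.9, -0.3]
opening: 0.519
[[ 48.8  42.2  14. ]
 [ 45.9 -46.8  14. ]
 [-48.4 -44.7  14. ]
 [-43.2  42.7  14. ]] mid [ 0.8 -1.6 14. ]
change since last (stand) 20.953944444444446 sound plate vs start 5.168205539943798 bystanders vs start [np.float64(5.4), np.float64(5.0), np.float64(4.8), np.float64(5.1)]
[-1.55662531  0.57462268  0.3043085 ] 0.5128548544475066 [ 0.42523938 -0.22752469  0.2707882 ] 16.2667
```

```bash
python3 - <<'E'
from h import *
from bench import order
d=cv2.absdiff(cv2.imread('pics/sideF.png'),viewer.camera('side'))
print('stand',d[195:245,275:345].mean(),'background',d[300:380,250:400].mean(), 'sewing machine',d[60:150,300:350].mean())
print(order.job_done())
E
```

```text
stand 2.489809523809524 background 2.3963055555555557 sewing machine 15.461407407407407
the job is handed in; nothing more can be done
None
```

The warped plate was the left one (nearer the sewing machine). It now lies on the sloping bed within about 2 mm of the middle, and the job is handed in at about 16 s.

- **Finding it:** The right plate stayed firm at 36 mm height under 14 N. The left one gave way under about 1.5 N, and its raised foot then touched down. I held it rocked down for about 1.5 s under 6–7 N, more than a light press.
- **Placing it:** I gripped the left plate by its handle, turned it and lowered it until it swung flat onto the bed. It first lay about 8 mm low, so I slid it up the slope while still gripped, pressed it flat again and let go.
- **Last checks:**
  - **Plate:** In the top view its middle is at +0.8, −1.6 mm on the bed. Side pictures about a second apart after release show no movement.
  - **Other things:** The sound plate, oiler, tape, driver and wax match the starting picture to within image noise.
- **What went wrong:** After release, while moving the empty gripper away to the left, the jaw opening fell to 0.13 although 0.5 was commanded. A finger had probably brushed the beige sewing machine. The wrist force read 1.4 N when that move ended. I backed off, and the opening returned to 0.51 with the gripper clear.
- **What I could not confirm:** I did not check whether the machine moved. The picture difference around it was large (15), probably because the arm was moving through that part of the image. One top-view comparison at the stand also disagreed (21), probably from the arm blocking the view; the 12-picture limit kept me from looking.

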